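# Sort lead-screw samples by thread pitch on the gauge combs

### The job

The two lead-screw samples in the grey rack need sorting by thread pitch. One sample at a time, try it on the notched gauge plates: seat it level and fully home on the teeth of the one that fits and hold it there for a moment, without forcing it, then lay it in the V rest of that gauge's colour before you fetch the other. Do not drop the samples, and leave the other things on the bench where they are.

Things in the scene. Friction and masses are not known exactly. Their poses are not given: they have to be found in the camera images.
- screw_1: grey metal lead-screw sample, 136 mm long, 0.4 to 0.65 kg: 55 mm across its thread (middle 104 mm), a 36 mm plain journal at each end. Origin at its middle, x along its axis. One sample has 14 mm pitch (8 broad ridges), the other 9 mm (12 finer ones); the name does not tell: look, or try the gauges. A groove lies at the origin; ridges are square to the axis, so its roll does not matter
- screw_2: grey metal lead-screw sample, 136 mm long, 0.4 to 0.65 kg: 55 mm across its thread (middle 104 mm), a 36 mm plain journal at each end. Origin at its middle, x along its axis. One sample has 14 mm pitch (8 broad ridges), the other 9 mm (12 finer ones); the name does not tell: look, or try the gauges. A groove lies at the origin; ridges are square to the axis, so its roll does not matter
- gauge_blue: blue thread gauge for 14 mm pitch, fixed: upright steel comb plate, 74 mm long (x), 10 mm thick (y), blue foot 90 x 60 x 12 mm. Its top edge has 5 tapered teeth 7 mm tall, 14 mm apart along x, the middle one above the origin; floors between teeth 60 mm above the bench. Origin: centre of the foot's underside, z up. Rigid; a sample let go on it rolls off
- gauge_orange: orange thread gauge for 9 mm pitch, fixed: upright steel comb plate, 74 mm long (x), 10 mm thick (y), orange foot 90 x 60 x 12 mm. Its top edge has 7 tapered teeth 4.5 mm tall, 9 mm apart along x, the middle one above the origin; floors between teeth 60 mm above the bench. Origin: centre of the foot's underside, z up. Rigid; a sample let go on it rolls off
- gauge_blue_seat (a point): where a fitting sample's origin is when fully home on this gauge: 87.5 mm above the bench, over the plate, axis along the gauge's x, crests on the floors between the teeth. It drops in if within about 1.5 mm of this place along x (or one pitch to either side). A sample of the wrong pitch (or out of step) stays on the tooth tips, about 7 mm higher
- gauge_orange_seat (a point): where a fitting sample's origin is when fully home on this gauge: 87.5 mm above the bench, over the plate, axis along the gauge's x, crests on the floors between the teeth. It drops in if within about 1.5 mm of this place along x (or one pitch to either side). A sample of the wrong pitch (or out of step) stays on the tooth tips, about 4.5 mm higher
- rest_blue: blue V rest, fixed, empty: foot 96 x 74 x 6 mm, two notched cross plates 12 mm thick, 44 mm tall, centred 40 mm either side of the origin along x; open between (68 mm) for fingers. The 90 degree vee runs along x; a sample laid in it has its axis 53 mm above the bench. Origin: centre of the foot's underside, z up
- rest_orange: orange V rest, fixed, empty: foot 96 x 74 x 6 mm, two notched cross plates 12 mm thick, 44 mm tall, centred 40 mm either side of the origin along x; open between (68 mm) for fingers. The 90 degree vee runs along x; a sample laid in it has its axis 53 mm above the bench. Origin: centre of the foot's underside, z up
- intake: grey double V rack, fixed, holding the two unsorted samples side by side, axes 53 mm above the bench: foot 96 x 174 x 6 mm, vees along x at y = +50 and -50 mm, in two cross plates 12 mm thick, 44 mm tall, 40 mm either side of the origin along x, open between for fingers. Origin: centre of the foot's underside, z up
- nut: bystander: a flanged bronze lead nut standing on its flange, 68 mm across, 46 mm tall; origin under its centre
- caliper: bystander: a digital caliper lying flat, 200 mm long along its y, 11.5 mm high; origin under the middle of its beam
- driver: bystander: a red-handled screwdriver lying flat, 190 mm long along its x
- oil: bystander: an amber oil bottle, 52 mm across, 130 mm tall; origin under its centre
- tin: bystander: a white jar with metal lid, 68 mm across, 60 mm tall; origin under its centre
- spanner: bystander: a steel spanner lying flat, 170 mm long along its x

How it is judged (in metres and radians):
On the way, in this order (a step that is already met when the one before it is completed fails the run):
1. a sample is home on its gauge (14 mm: blue, 9 mm: orange) for 0.3 s: at most 1.5 mm high, 0.06 rad off the plate's line, 8 mm across, 20 mm along (((x of screw_1 in the frame of gauge_blue between -0.02 and 0.02 m and y of screw_1 in the frame of gauge_blue between -0.008 and 0.008 m and z of screw_1 in the frame of gauge_blue between 0.083 and 0.089 m and angle between the x axis of screw_1 and the x axis of gauge_blue, either way round below 0.06 rad) or (x of screw_2 in the frame of gauge_orange between -0.02 and 0.02 m and y of screw_2 in the frame of gauge_orange between -0.008 and 0.008 m and z of screw_2 in the frame of gauge_orange between 0.083 and 0.089 m and angle between the x axis of screw_2 and the x axis of gauge_orange, either way round below 0.06 rad))), for 0.3 s.
2. that sample lies released in the V rest of the same colour (((x of screw_1 in the frame of rest_blue between -0.02 and 0.02 m and y of screw_1 in the frame of rest_blue between -0.006 and 0.006 m and z of screw_1 in the frame of rest_blue between 0.048 and 0.057 m and angle between the x axis of screw_1 and the x axis of rest_blue, either way round below 0.1 rad and contact force between screw_1 and the fingers below 0.05 N and linear speed of screw_1 below 0.03 m/s) or (x of screw_2 in the frame of rest_orange between -0.02 and 0.02 m and y of screw_2 in the frame of rest_orange between -0.006 and 0.006 m and z of screw_2 in the frame of rest_orange between 0.048 and 0.057 m and angle between the x axis of screw_2 and the x axis of rest_orange, either way round below 0.1 rad and contact force between screw_2 and the fingers below 0.05 N and linear speed of screw_2 below 0.03 m/s))), for 0.2 s.
3. with one sample sorted, the other is seated fully home on the gauge of its pitch ((((x of screw_1 in the frame of rest_blue between -0.02 and 0.02 m and y of screw_1 in the frame of rest_blue between -0.006 and 0.006 m and z of screw_1 in the frame of rest_blue between 0.048 and 0.057 m and angle between the x axis of screw_1 and the x axis of rest_blue, either way round below 0.1 rad and contact force between screw_1 and the fingers below 0.05 N and linear speed of screw_1 below 0.03 m/s) and (x of screw_2 in the frame of gauge_orange between -0.02 and 0.02 m and y of screw_2 in the frame of gauge_orange between -0.008 and 0.008 m and z of screw_2 in the frame of gauge_orange between 0.083 and 0.089 m and angle between the x axis of screw_2 and the x axis of gauge_orange, either way round below 0.06 rad)) or ((x of screw_2 in the frame of rest_orange between -0.02 and 0.02 m and y of screw_2 in the frame of rest_orange between -0.006 and 0.006 m and z of screw_2 in the frame of rest_orange between 0.048 and 0.057 m and angle between the x axis of screw_2 and the x axis of rest_orange, either way round below 0.1 rad and contact force between screw_2 and the fingers below 0.05 N and linear speed of screw_2 below 0.03 m/s) and (x of screw_1 in the frame of gauge_blue between -0.02 and 0.02 m and y of screw_1 in the frame of gauge_blue between -0.008 and 0.008 m and z of screw_1 in the frame of gauge_blue between 0.083 and 0.089 m and angle between the x axis of screw_1 and the x axis of gauge_blue, either way round below 0.06 rad)))), for 0.3 s.
At the end, for the whole second after the job is handed in: The 14 mm pitch sample lies in the blue V rest and the 9 mm pitch sample in the orange one: middle within 20 mm of the rest's middle along the vee and 6 mm across it, axis 48 to 57 mm above the bench, within 0.1 rad of the vee's line, let go and at rest (under 0.03 m/s) (x of screw_1 in the frame of rest_blue between -0.02 and 0.02 m and y of screw_1 in the frame of rest_blue between -0.006 and 0.006 m and z of screw_1 in the frame of rest_blue between 0.048 and 0.057 m and angle between the x axis of screw_1 and the x axis of rest_blue, either way round below 0.1 rad and contact force between each of screw_1, screw_2 and the fingers below 0.05 N and linear speed of each of screw_1, screw_2 below 0.03 m/s and x of screw_2 in the frame of rest_orange between -0.02 and 0.02 m and y of screw_2 in the frame of rest_orange between -0.006 and 0.006 m and z of screw_2 in the frame of rest_orange between 0.048 and 0.057 m and angle between the x axis of screw_2 and the x axis of rest_orange, either way round below 0.1 rad); the robot touches nothing.
It fails at once if a sample falls more than about 15 mm (over 0.55 m/s while no finger touches it) ((contact force between screw_1 and the fingers below 0.05 N and linear speed of screw_1 above 0.55 m/s) or (contact force between screw_2 and the fingers below 0.05 N and linear speed of screw_2 above 0.55 m/s)).
It fails at once if a sample is forced onto a gauge plate (more than 90 N) (contact force between any of screw_1, screw_2 and gauge_blue above 90 N or contact force between any of screw_1, screw_2 and gauge_orange above 90 N).
It fails at once if a bystander is moved by more than 30 mm (distance of any of nut, caliper, driver, oil, tin, spanner from where it was at the start of the episode above 0.03 m).
It also fails if it takes over 72 s, if anything falls off the work surface, if the arm or the gripper's body presses on something with over 40 N, if the wrist force passes 120 N, or if a joint passes its speed limit or range.

### The arm

A 6-joint arm with a two-finger parallel gripper is mounted at the origin on the work surface. World frame = base frame: x ahead of the robot, y to its left, z up, the work surface at z = 0. Lengths are in m, angles in degrees, forces in N, time in s.
With the tool pointing down it reaches from about 0.375 to 0.9 m from the base axis. Payload 3.1 kg.
Tool frame: the origin (TCP) lies where the fingers leave the gripper's body, on its centre line; the fingertips stand 73 mm ahead of it and the grasp point (between the pads) lies 54 mm ahead of it; z points along the fingers, y is the line along which they close (so a half turn about z gives the same grasp; the last joint's range is limited). The gripper opens to 85 mm and grips with 20 to 120 N. Pads are 22 mm wide; open, the fingers measure 114 mm over their backs; the gripper's body (76 mm by 85 mm) begins 54 mm behind the grasp point. The pads swing forward as they close: fully open they stand 13 mm farther back than shut.
Start: joints at [-74.857, 30.224, 82.088, -0, 67.689, -10.227], TCP at [0.268, -0.565, 0.304] pointing down, gripper open.
Joint ranges: [-176.69, 176.69], [-43.24, 126.21], [12.49, 139.97], [-82, 262], [0, 151.66], [-163.58, 163.58]. Speed limits (degrees/s): [159.86, 159.86, 180, 180, 180, 180].

### API

Orientations are given as a 3x3 rotation matrix whose columns are the frame's x, y, z axes.
In Python, from plant import * gives the robot as it stands. The module is installed in compiled form; this text tells all that it offers. Calls block until the motion is done:
- move_pose(position, orientation): joint-space move of the TCP to a pose.
- move_linear(position, v=0.15, attitude=None, contact_N=None): straight line of the TCP; attitude=None keeps the orientation; v is the mean speed in m/s. With contact_N (N) it stops when the force on the tool has changed by that much, and returns True; else False.
- movej(angles): joint-space move.
- command_gripper(opening, newtons=None): finger opening in m; newtons is the grip in N (None keeps the last); returns when the fingers have stopped.
- dwell(seconds).
- ik(position, orientation): joint angles nearest the present ones, or None.
- get_image(name): name is "scene" or "top" or "wrist"; returns (picture, depth): 480x640x3 uint8, blue, green, red; 480x640 float32, m along the optical axis (not along the pixel's ray), 0 where there is no reading.
- get_calibration(name): a dict with "fx", "fy", "cx", "cy" (pixels), "k1" (the pictures are not rectified: a ray, as slopes to the right and down, at radius r is drawn at 1 + k1 r^2 times it, then the intrinsics apply), "position" and "rotation" of the camera in the world. Camera axes: x right, y up, looking along -z (the intrinsics and any distortion apply to the point x, -y, -z); pixel columns grow to the right and rows downward; lengths in m; the calibration is good to about 2 mm. A picture is of the moment at which its call begins: read the wrist's pose just before it. get_calibration takes no time and is no camera call; for the wrist camera it gives the pose at the moment of the call.
A pose or a line that the arm cannot do raises PlanningError and nothing moves.
- finish_job(): hands the job in; it is judged then, once.
Trained networks look in the newest picture that a camera, given by its name, has taken for a name from the list of things; names that differ only in an ending like _2 or _b are one class to them, and where a whole thing is asked for, a point or a joint stands for the part that bears it (a point fixed in the world has none). Each returns a list of dicts, best first, with "conf" (0 to 1); they miss things now and then, are a little off and sometimes report something else, mostly with a low value. They report only what shows in the picture. A call takes as long as a camera call.
- cut_out(camera, name): "region" (480x640 bool, what is visible of it) and "uv" ([column, row] in pixels, amid what is visible of it).
- tip_of(camera, name): "uv" ([column, row] in pixels: a listed point, or the origin of a listed thing).
Readings, each from a call of its own:
- current_time(): time.
- current_joint_pos(): joint angles.
- current_joint_velocities(): joint speeds.
- current_effort(): joint torques, N m.
- current_tool_pos(): TCP position.
- current_tcp_rot(): TCP orientation.
- current_wrist_force(): force on the tool from outside, world axes, zero at the start.
- current_moment(): the same for the moment, N m.
- current_gripper_width(): finger opening in m.
- current_finger_force(): force on a finger pad.
Only numpy, scipy, OpenCV 4.12 (cv2) and the standard library are available. Lean on these libraries where they do the work, as an engineer would, in place of code of your own. Each camera call takes 0.05 s, during which the arm holds its last target. There are 200 camera calls.

## Working session

There is one attempt and no reset: what is moved stays moved. The work goes in short steps, each a Python script; the robot and the scene stay as the last script left them, time stands still between calls to the robot, and variables do not carry over. Pictures are saved under pics/ and viewed, at most 10 in all, crops included, and the job is handed in when it is done.

```bash
mkdir -p pics
cat > h.py <<'E'
from plant import *
import numpy as np, cv2
def world(cam,img_depth,cal=None):
    c=cal or get_calibration(cam); d=img_depth
    v,u=np.mgrid[0:480,0:640].astype(float)
    K=np.array([[c["fx"],0,c["cx"]],[0,c["fy"],c["cy"]],[0,0,1]])
    p=cv2.undistortPoints(np.stack([u.ravel(),v.ravel()],1)[:,None],K,np.array([c["k1"],0,0,0.])).reshape(480,640,2)
    P=np.stack([p[...,0]*d,-p[...,1]*d,-d],-1)
    W=P@np.array(c["rotation"]).T+np.array(c["position"])
    W[d<=0]=np.nan
    return W
E
python3 - <<'E'
from h import *
for n in("top","scene"):
    im,d=get_image(n); cv2.imwrite(f"pics/{n}1.png",im); c=get_calibration(n); W=world(n,d)
    np.savez(f"{n}1.npz",W=W,im=im)
    print(n,np.round(c["position"],3),np.round(c["rotation"],2).tolist(),c["fx"],c["k1"])
    for o in ["screw_1","gauge_blue","gauge_orange","rest_blue","rest_orange","intake","nut","caliper","driver","oil","tin","spanner"]:
        for r in cut_out(n,o)[:2 if o=="screw_1" else 1]:
            m=r["region"]&np.isfinite(W[...,0]); P=W[m]
            if len(P): 
                rect=cv2.minAreaRect(P[:,:2].astype(np.float32)); print(o,round(r["conf"],2),np.round(r["uv"]),np.round(np.array(rect[0]),3),np.round(rect[1],3),round(rect[2],1),"zmax",np.round(np.percentile(P[:,2],[2,98]),3))
E
```

```text
top [0.505 0.024 1.386] [[0.03, 1.0, -0.06], [-1.0, 0.03, 0.02], [0.02, 0.06, 1.0]] 548.6653336162607 -0.147706344412219
screw_1 0.58 [203. 254.] [0.538 0.302] [0.062 0.133] 89.5 zmax [0.006 0.082]
screw_1 0.57 [163. 257.] [0.524 0.406] [0.065 0.132] 89.1 zmax [0.011 0.082]
gauge_blue 0.84 [471. 259.] [ 0.545 -0.379] [0.092 0.067] 14.6 zmax [-0.002  0.065]
gauge_orange 0.74 [399. 168.] [ 0.76  -0.194] [0.066 0.077] 6.7 zmax [0.015 0.065]
rest_blue 0.97 [348. 272.] [ 0.496 -0.063] [0.097 0.074] 4.3 zmax [0.    0.044]
rest_orange 0.55 [289. 241.] [0.575 0.094] [0.099 0.076] 13.0 zmax [-0.001  0.045]
intake 0.57 [185. 252.] [0.533 0.347] [0.095 0.175] 2.0 zmax [0.    0.052]
nut 0.78 [250. 305.] [0.404 0.184] [0.067 0.071] 31.6 zmax [-0.     0.049]
caliper 0.9 [325. 324.] [0.371 0.021] [0.056 0.2  ] 13.0 zmax [-0.002  0.017]
driver 0.71 [418. 311.] [ 0.402 -0.24 ] [0.031 0.119] 69.9 zmax [0.009 0.03 ]
oil 0.71 [312. 175.] [0.742 0.031] [0.049 0.068] 75.1 zmax [0.019 0.133]
tin 0.57 [400. 171.] [ 0.759 -0.191] [0.069 0.064] 86.8 zmax [0.004 0.065]
spanner 0.74 [223. 173.] [0.742 0.255] [0
[... 485 characters left out ...]
063]
rest_blue 0.61 [287. 253.] [ 0.496 -0.061] [0.102 0.078] 3.2 zmax [0.001 0.042]
rest_orange 0.83 [354. 259.] [0.575 0.096] [0.099 0.084] 11.0 zmax [0.    0.043]
intake 0.88 [431. 237.] [0.543 0.346] [0.177 0.123] 89.7 zmax [-0.002  0.043]
nut 0.66 [357. 219.] [0.409 0.177] [0.066 0.065] 48.0 zmax [-0.001  0.045]
caliper 0.96 [290. 226.] [0.37  0.021] [0.05  0.201] 12.8 zmax [0.001 0.014]
driver 0.74 [201. 251.] [ 0.378 -0.233] [0.024 0.175] 72.4 zmax [0.008 0.026]
oil 0.66 [365. 289.] [0.685 0.063] [0.056 0.226] 62.5 zmax [0.007 0.129]
tin 0.81 [265. 331.] [ 0.734 -0.177] [0.065 0.136] 60.5 zmax [0.004 0.061]
spanner 0.77 [452. 286.] [0.739 0.254] [0.036 0.169] 71.7 zmax [-0.003  0.009]
```

View pics/top1.png

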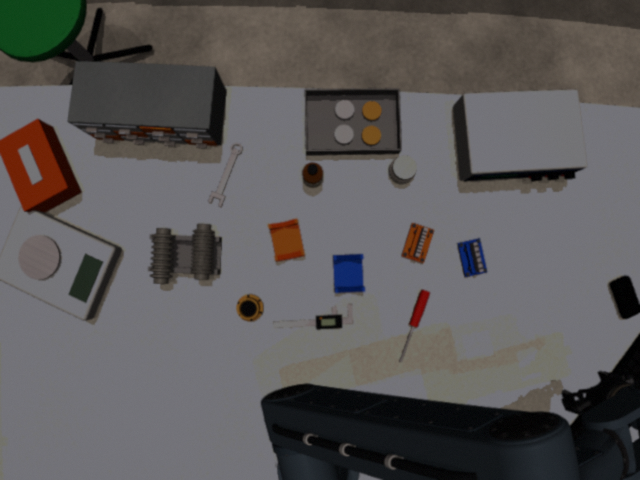

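View pics/scene1.png

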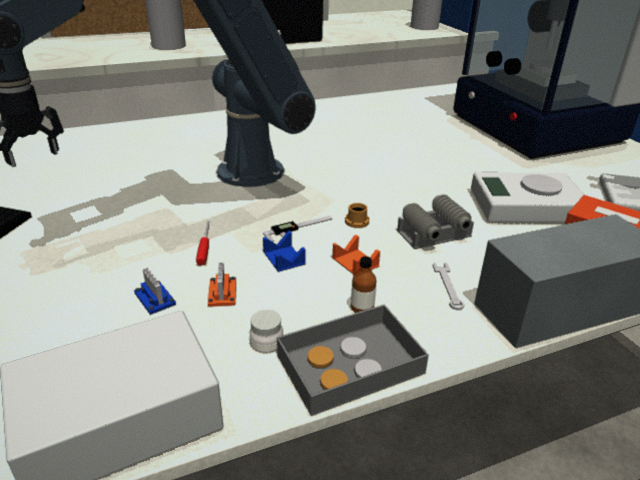

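The top view shows the intake at (185,252). The left sample (163,257) has the broader ridges and the right one (203,254) the finer. The gauges are at (418,243) orange and (471,259) blue, the rests at (288,240) orange and (348,272) blue. The scene view agrees on the ridges. Next I take one close wrist look at each fixture.

```bash
cat >> h.py <<'E'
def R(deg):
    c,s=np.cos(np.radians(deg)),np.sin(np.radians(deg))
    return np.array([[c,s,0],[s,-c,0],[0,0,-1.]])
E
python3 - <<'E'
from h import *
print(current_time(),np.round(current_tcp_rot(),2).tolist())
o=dict(gauge_blue=(.545,-.38),gauge_orange=(.57,-.25),rest_blue=(.496,-.063),rest_orange=(.575,.094),intake=(.533,.347))
for n,(x,y) in o.items():
    q=ik([x-.06,y,.32],R(0)); q2=ik([x-.06,y,.32],R(180))
    move_pose([x-.06,y,.32],R(0)); dwell(.2)
    c=get_calibration("wrist"); im,d=get_image("wrist"); W=world("wrist",d,c)
    cv2.imwrite(f"pics/w_{n}.png",im); np.savez(f"w_{n}.npz",W=W,im=im)
    print(n,np.round(current_time(),2),np.round(np.array(c["position"])-current_tool_pos(),3),np.round(c["rotation"],2).tolist(),np.round(current_joint_pos(),0), np.round(W[240,320],3))
    for r in cut_out("wrist",n)[:2]+(cut_out("wrist","screw_1")[:2] if n=="intake" else []):
        m=r["region"]&np.isfinite(W[...,0]); P=W[m]
        z0,z1=((.007,.016) if "gauge" in n else (.002,.010)) 
        for lab,Q in (("all",P),("top",P[P[:,2]>np.percentile(P[:,2],99)-.008])):
            rect=cv2.minAreaRect(Q[:,:2].astype(np.float32)); print("  ",lab,round(r["conf"],2),np.round(r["uv"]),np.round(rect[0],4),np.round(rect[1],3),round(rect[2],1),np.round(np.percentile(P[:,2],[2,98]),3))
    if n!="intake":
        for r in tip_of("wrist",n)[:1]: print("   tip",r["conf"],np.round(r["uv"],1))
cv2.imwrite("pics/w_a.png",np.vstack([np.hstack([cv2.resize(cv2.imread(f"pics/w_{n}.png"),(400,300)) for n in p]) for p in (("gauge_blue","gauge_orange"),("rest_orange","intake"))]))
E
```

```text
1.3 [[0.9, 0.43, -0.0], [0.43, -0.9, -0.0], [-0.0, 0.0, -1.0]]
gauge_blue 2.65 [0.067 0.    0.069] [[-0.0, 0.96, 0.27], [-1.0, -0.0, 0.0], [0.0, -0.27, 0.96]] [-49.  29.  82.  -0.  69.  42.] [ 0.436 -0.384 -0.002]
   all 0.77 [314. 141.] [ 0.5425 -0.3767] [0.092 0.063] 14.4 [0.01  0.066]
   top 0.77 [314. 141.] [ 0.5439 -0.3769] [0.074 0.01 ] 13.9 [0.01  0.066]
   tip 0.78 [316.6 139.4]
gauge_orange 3.59 [0.067 0.    0.069] [[-0.0, 0.96, 0.27], [-1.0, -0.0, 0.0], [0.0, -0.27, 0.96]] [-37.  25.  89.  -0.  66.  53.] [ 0.462 -0.254 -0.001]
   all 0.9 [299. 128.] [ 0.577  -0.2347] [0.063 0.094] 73.6 [0.009 0.064]
   top 0.9 [299. 128.] [ 0.5772 -0.2348] [0.01  0.074] 73.5 [0.009 0.064]
   tip 0.63 [300.6 133.7]
rest_blue 4.76 [0.067 0.    0.069] [[-0.0, 0.96, 0.27], [-1.0, -0.0, 0.0], [0.0, -0.27, 0.96]] [-23.  15. 106.  -0.  59.  67.] [ 0.391 -0.067  0.006]
   all 0.67 [312. 143.] [ 0.4942 -0.0602] [0.104 0.084] 4.5 [0.004 0.044]
   top 0.67 [312. 143.] [ 0.4953 -0.0605] [0.092 0.074] 4.4 [0.004 0.044]
   tip 0.9 [311.6 143.6]
rest_orange 5.84 [0.067 0.    0.069] [[-0.0, 0.96, 0.27], [-1.0, -0.0, 0.0], [0.0, -0.27, 0.96]] [-2. 21. 96. -0. 63. 88.] [ 0.466  0.09  -0.001]
   all 0.79 [312. 140.] [0.5725 0.0963] [0.1   0.075] 12.3 [0.004 0.044]
   top 0.79 [312. 140.] [0.5741 0.0966] [0.092 0.074] 13.2 [0.004 0.044]
   all 0.46 [622. 145.] [ 0.5733 -0.2125] [0.107 0.051] 11.8 [0.001 0.028]
   top 0.46 [622. 145.] [ 0.5584 -0.2159] [0.044 0.02 ] 12.3 [0.001 0.028]
   tip 0.82 [313.6 139.3]
intake 7.2 [0.067 0.    0.069] [[-0.0, 0.96, 0.27], [-1.0, -0.0, 0.0], [0.0, -0.27, 0.96]] [ 25.  26.  87.  -0.  67. 115.] [ 0.426  0.343 -0.001]
   all 0.71 [313. 138.] [0.533  0.3433] [0.097 0.183] 0.0 [0.004 0.045]
   top 0.71 [313. 138.] [0.5304 0.3485] [0.173 0.092] 89.9 [0.004 0.045]
   all 0.82 [371. 130.] [0.5301 0.2943] [0.064 0.151] 89.6 [0.054 0.08 ]
   top 0.82 [371. 130.] [0.5373 0.2992] [0.039 0.107] 89.8 [0.054 0.08 ]
```

View pics/w_a.png

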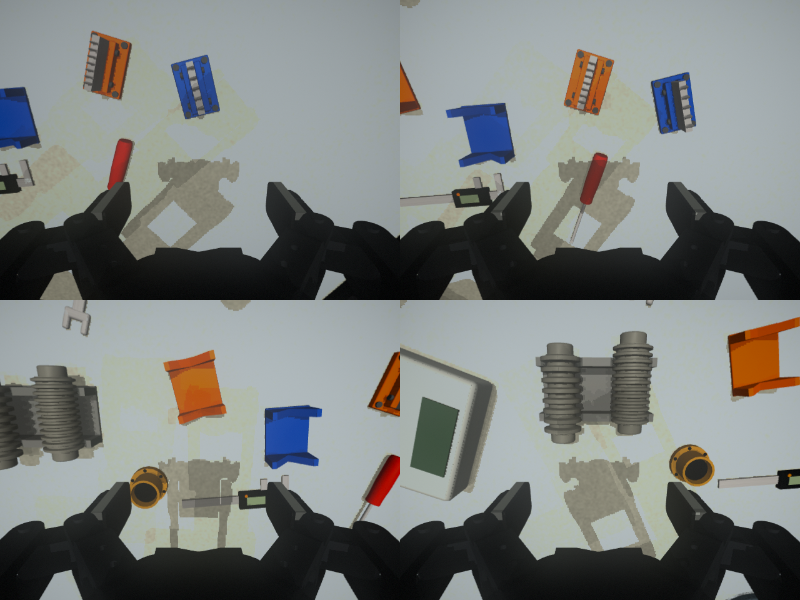

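The wrist views (mosaic) show both gauges cleanly: blue at (195,85), orange at (588,82), the orange rest at (195,385), and the two samples at (560,390) and (632,375). Now I'll zoom in on the samples and get their centres from the depth image.

Run:
```python
from h import *
z=np.load("w_intake.npz"); W=z["W"]; im=z["im"]
cv2.imwrite("pics/zoom.png",cv2.resize(im[40:250,200:440],None,fx=2.5,fy=2.5,interpolation=cv2.INTER_CUBIC))
for y0 in (.3985,.2985):
    m=(abs(W[...,1]-y0)<.034)&(W[...,2]>.056)&(abs(W[...,0]-.53)<.09); P=W[m]
    t=P[P[:,2]>.072]
    c=np.polyfit(t[:,0],t[:,1],1); print("n",len(P),"x range",np.percentile(P[:,0],[.5,99.5]),"crest x",np.percentile(t[:,0],[.5,99.5]),"y",t[:,1].mean(),"ang",np.degrees(c[0]))
    n=P[abs(P[:,1]-t[:,1].mean())<.006]
    b=np.round((n[:,0]-.45)/.002).astype(int)
    print([(int(450+2*k),int(round(1000*n[b==k,2].max()))) for k in sorted(set(b))])
for n in("gauge_blue","gauge_orange"):
    W=np.load(f"w_{n}.npz")["W"]; x,y=((.5439,-.3769) if "b" in n[6:7] else (.5772,-.2348))
    P=W[(np.hypot(W[...,0]-x,W[...,1]-y)<.05)&(W[...,2]>.055)]; r=cv2.minAreaRect(P[:,:2].astype(np.float32)); print(n,r,P.mean(0))
```

```text
n 34185 x range [0.46081467 0.5883214 ] crest x [0.46236794 0.57391493] y 0.39408235001319153 ang -6.524577054193202
[(456, 69), (458, 71), (460, 318), (462, 322), (464, 323), (466, 324), (468, 323), (470, 324), (472, 324), (474, 324), (476, 324), (478, 324), (480, 324), (482, 324), (484, 323), (486, 324), (488, 324), (490, 80), (492, 80), (494, 75), (496, 73), (498, 72), (500, 79), (502, 81), (504, 81), (506, 80), (508, 75), (510, 72), (512, 73), (514, 80), (516, 81), (518, 81), (520, 80), (522, 74), (524, 72), (526, 73), (528, 79), (530, 81), (532, 81), (534, 81), (536, 74), (538, 72), (540, 72), (542, 80), (544, 80), (546, 81), (548, 80), (550, 76), (552, 73), (554, 74), (556, 80), (558, 81), (560, 80), (562, 80), (564, 74), (566, 72), (568, 74), (570, 81), (572, 81), (574, 81), (576, 80), (578, 73), (580, 71), (582, 71), (584, 71), (586, 71), (588, 71), (590, 71), (592, 70)]
n 37522 x range [0.46238045 0.60151534] crest x [0.46221262 0.58654692] y 0.30057695188600375 ang 6.387033364247185
[(460, 319), (462, 322), (464, 324), (466, 325), (468, 327), (470, 327), (472, 327), (474, 3
[... 356 characters left out ...]
38, 75), (540, 81), (542, 81), (544, 81), (546, 76), (548, 79), (550, 81), (552, 81), (554, 76), (556, 76), (558, 81), (560, 81), (562, 80), (564, 76), (566, 78), (568, 81), (570, 80), (572, 78), (574, 76), (576, 81), (578, 81), (580, 80), (582, 76), (584, 80), (586, 81), (588, 80), (590, 76), (592, 71), (594, 71), (596, 71), (598, 71), (600, 71), (602, 71), (604, 71), (606, 68)]
gauge_blue ((0.5321906805038452, -0.36507344245910645), (0.08658456802368164, 0.051057472825050354), 22.174419403076172) [ 0.50228984 -0.37566326  0.32343737]
gauge_orange ((0.5705180168151855, -0.23441246151924133), (0.024339638650417328, 0.0865839421749115), 85.89141082763672) [ 0.53925846 -0.23544175  0.28512582]
```

View pics/zoom.png

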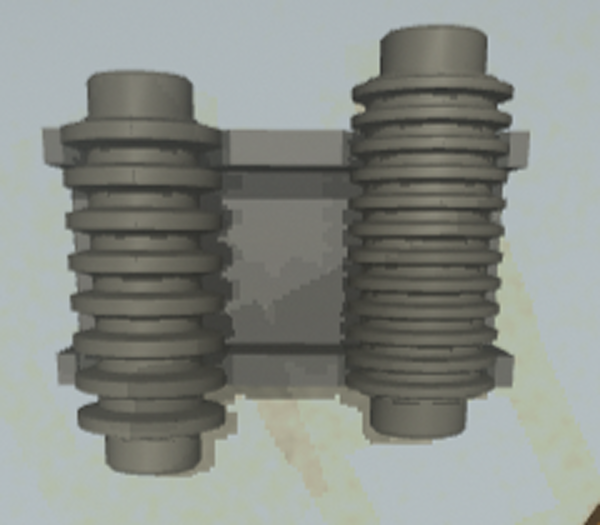

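The left sample at y≈0.398 has 8 broad ridges, so it is the 14 mm one, with its origin groove at x≈0.524. The right one has 12 fine ridges, so it is 9 mm, with its origin at x≈0.538. I start with the 14 mm sample.

```bash
cat >> h.py <<'E'
def pick(x,y,a,H=.27):
    move_pose([x,y,.20],R(a)); command_gripper(.085,60)
    move_linear([x,y,.101],v=.15); command_gripper(.03,60); dwell(.2)
    p=current_tool_pos(); print("grip",current_gripper_width(),current_finger_force(),np.round(p,4))
    move_linear([x,y,H],v=.2); print("lift",current_time(),current_gripper_width(),current_finger_force())
    return p[2]-.053   # TCP height above sample axis
def try_gauge(x,y,a,off):
    d=np.array([np.cos(np.radians(a)),np.sin(np.radians(a))])
    home=.0875+off; move_pose([x,y,.22],R(a)); move_linear([x,y,home+.012],v=.15)
    for s in (0,.002,-.002,.004,-.004):
        q=np.array([x,y])+s*d
        move_linear([*q,home+.012],v=.1); hit=move_linear([*q,home-.001],v=.02,contact_N=10)
        z=current_tool_pos()[2]-home; print("try",s,hit,round(z*1000,2),"F",np.round(current_wrist_force(),1),current_time())
        if z<.0012: dwell(.5); print("home",round((current_tool_pos()[2]-home)*1000,2),np.round(current_wrist_force(),1)); return True
    return False
E
python3 - <<'E'
from h import *
off=pick(.524,.398,0); open("off","w").write(str(off))
ok=try_gauge(.5439,-.3769,13.9,off)
im,d=get_image("wrist"); cv2.imwrite("pics/g1.png",im); im,d=get_image("scene"); cv2.imwrite("pics/g1s.png",im[220:340,80:260].repeat(3,0).repeat(3,1)); print(ok)
E
```

```text
grip 0.05311284221950269 61.98342561721802 [0.5246 0.3987 0.1027]
lift 10.5333 0.05315600930582857 63.723490834236145
try 0 True 0.25 F [-0.4 -0.8  4.6] 14.7333
home 0.24 [-0.9  0.2  6.7]
True
```

View pics/g1s.png

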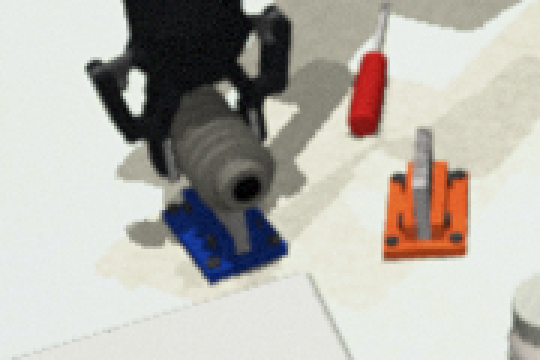

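View pics/g1.png

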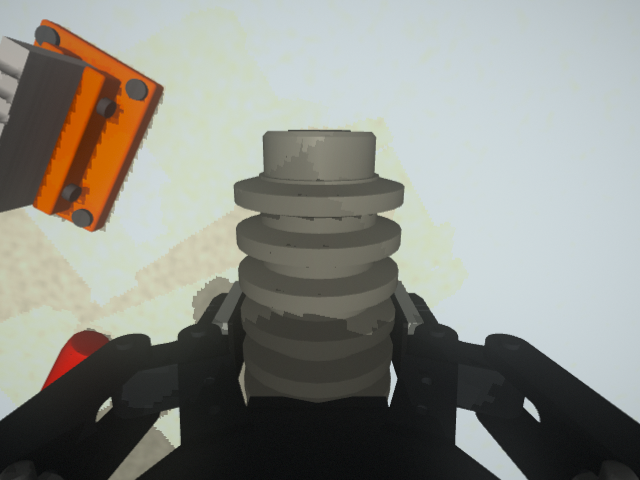

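The scene crop shows the sample held on the blue plate, axis in line with the plate. The wrist view shows it straight between the pads, spanning columns 235–403. I'll check level from depth, then place it in the blue rest.

```bash
cat >> h.py <<'E'
def level(x,y,a):
    c=get_calibration("wrist"); im,d=get_image("wrist"); W=world("wrist",d,c)
    t=np.radians(a); e=np.array([np.cos(t),np.sin(t)]); n=np.array([-e[1],e[0]])
    u=(W[...,:2]-[x,y])@e; v=(W[...,:2]-[x,y])@n
    s=[]
    for k in np.arange(.014,.075,.003):
        m=(abs(u-k)<.0015)&(abs(v)<.006)&(W[...,2]<.14)
        if m.sum()>5: s.append((round(k*1000),round(1000*float(np.percentile(W[...,2][m],95)),1)))
    print("level",s)
def place(x,y,a,off):
    p=current_tool_pos(); move_linear([p[0],p[1],.25],v=.2); move_pose([x,y,.22],R(a))
    z=.053+off; move_linear([x,y,z+.012],v=.15); hit=move_linear([x,y,z-.001],v=.02,contact_N=8)
    print("place",hit,round((current_tool_pos()[2]-z)*1000,2),np.round(current_wrist_force(),1))
    if current_tool_pos()[2]-z>.003: print("HIGH, not released"); return False
    command_gripper(.085); dwell(.2); move_linear([x,y,.22],v=.15); print("t",current_time()); return True
E
python3 - <<'E'
from h import *
off=float(open("off").read())
level(.5439,-.3769,13.9)
print(place(.4953,-.0605,4.4,off))
move_pose([.4953-.06,-.0605,.32],R(0)); dwell(.1); c=get_calibration("wrist"); im,d=get_image("wrist"); W=world("wrist",d,c); cv2.imwrite("pics/p1.png",im)
P=W[(np.hypot(W[...,0]-.4953,W[...,1]+.0605)<.09)&(W[...,2]>.056)&(W[...,2]<.1)]; print(cv2.minAreaRect(P[:,:2].astype(np.float32)),P[:,2].max(),current_time())
E
```

```text
level [(14, 107.0), (17, 114.2), (20, 114.9), (23, 114.8), (26, 110.1), (29, 106.8), (32, 114.8), (35, 114.8), (38, 114.3), (41, 106.9), (44, 110.4), (47, 114.8), (50, 114.9), (53, 113.0), (56, 105.4), (59, 105.3), (62, 105.3), (65, 105.4), (68, 104.5), (71, 0.5), (74, 0.4)]
place True 0.05 [-1.2 -0.4  3.9]
t 20.3417
True
((0.4945204257965088, -0.060518454760313034), (0.13634143769741058, 0.05392999202013016), 4.23126745223999) 0.08142730504394946 21.0333
```

The sample sat perfectly level on the gauge (crests at 114.8 mm along its length). It now lies in the blue rest, 1 mm from the middle and at the right height. Now the 9 mm sample.

Run:
```python
from h import *
off=pick(.538,.2985,0); open("off","w").write(str(off))
print(try_gauge(.5772,-.2348,-16.5,off)); level(.5772,-.2348,-16.5)
```

```text
grip 0.05260304286224612 61.6459921002388 [0.5386 0.2987 0.1025]
lift 25.1167 0.052689438191956595 63.62217575311661
try 0 True 0.32 F [-0.3  0.7  5. ] 28.525
home 0.33 [-0.5 -0.   5.1]
True
level [(14, 114.7), (17, 111.6), (20, 114.6), (23, 114.6), (26, 111.1), (29, 114.7), (32, 114.6), (35, 110.5), (38, 114.6), (41, 114.6), (44, 110.5), (47, 114.6), (50, 114.6), (53, 110.2), (56, 105.3), (59, 105.4), (62, 105.2), (65, 105.3), (68, 103.9), (71, 0.3), (74, 0.3)]
```

Home and level. Next I place it in the orange rest and check both samples.

Run:
```python
from h import *
off=float(open("off").read())
print(place(.5741,.0966,13.2,off))
move_pose([.5741-.08,.03,.36],R(0)); dwell(.2); c=get_calibration("wrist"); im,d=get_image("wrist"); W=world("wrist",d,c); cv2.imwrite("pics/p2.png",im)
for x,y in((.5741,.0966),(.4953,-.0605)):
    P=W[(np.hypot(W[...,0]-x,W[...,1]-y)<.085)&(W[...,2]>.056)&(W[...,2]<.1)]; print(cv2.minAreaRect(P[:,:2].astype(np.float32)),P[:,2].max(),current_time())
```

```text
place True 0.38 [-0.1  0.1  5.3]
t 34.0583
True
((0.5724613666534424, 0.09575767815113068), (0.1360379457473755, 0.05378866568207741), 13.32632064819336) 0.08144077530445004 35.0417
((0.4945237338542938, -0.06029260531067848), (0.1367860734462738, 0.053941503167152405), 4.377312660217285) 0.08150317175367161 35.0417
```

View pics/p2.png

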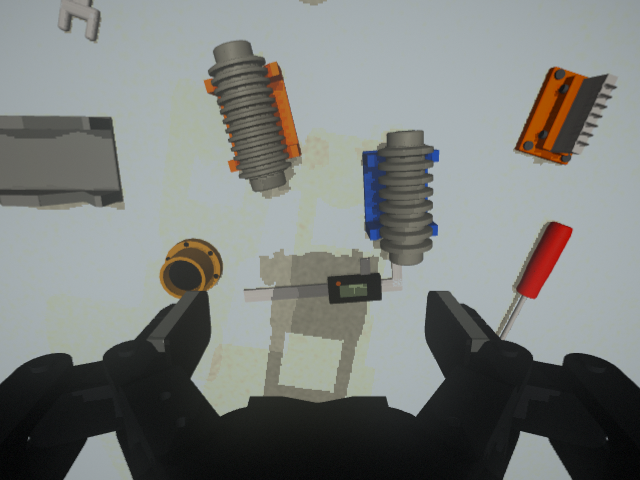

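The fine sample lies in the orange rest (252,118) and the broad one in the blue rest (402,200). The bystanders are undisturbed and the arm is clear.

```bash
python3 -c "
from plant import *
print(finish_job())"
```

```text
the job is handed in; nothing more can be done
None
```

I handed the job in at about 35 s: both samples seated level and fully home on their gauges, and the 14 mm one now lies released in the blue rest and the 9 mm one in the orange rest, each within about 2 mm of the rest's middle; the judge's result was not shown to me.

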